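# Shuffle a keyed insert home in its fixture and swing the keeper over it

## Robot

A 7-joint arm with a two-finger parallel gripper is mounted at the origin on a cart in front of the work surface, level with it; the furniture and walls round the work are solid. World frame = base frame: x ahead of the robot, y to its left, z up, the work surface at z = 0. Lengths are in mm, angles in rad, forces in N, time in s.
With the tool pointing down it reaches from about 350 to 900 mm from the base axis. Payload 7.2 kg.
Tool frame: the origin (TCP) lies between the finger pads; the fingertips stand 14 mm ahead of it and the grasp point (between the pads) lies 5 mm behind it (ctrl.tips_ahead is the distance from the TCP to the fingertips, in mm); z points along the fingers, y is the direction in which the jaws open and shut (so a half turn about z gives the same grasp; the last joint's range is limited). The gripper opens to 85 mm and grips with 20 to 120 N. Pads are 22 mm wide; open, the fingers measure 114 mm over their backs; the gripper's body (76 mm by 85 mm) begins 54 mm behind the grasp point. The pads swing forward as they close: fully open they stand 13 mm farther back than shut.
Start: joints at [-1.292, 0.411, -0.013, 1.596, 0.006, 1.134, -0.082], TCP at [212.441, 587.79, 245.297] pointing down, gripper open.
Joint ranges: [-2.95, 2.95], [-0.29, 1.99], [-1.47, 1.44], [0.14, 2.54], [-1.03, 4.17], [0.13, 1.85], [-2.86, 2.86]. Speed limits (rad/s): [2.39, 2.39, 3.01, 3.01, 3.14, 3.14, 3.14].

## Interface

Orientations are given as [roll, pitch, yaw] about the fixed x, y, z axes, in that order (R = Rz(yaw) Ry(pitch) Rx(roll)).
In Python, from cell import ctrl, vision, spotter gives the robot as it stands.
- The arm moves only by the tool send_rows, never from a script. Its argument "series" is a list that holds one entry, the list of rows, each a list of 5 numbers: the shift along the tool's x, y, z in m, then the turn about the tool's z in rad, then the opening, from 0 (shut) to 1 (fully open). A call has 1 to 8 rows; each row shifts and turns the commanded pose from where the row before left it, along the tool's axes as they then stand; what a row does not reach is not made up. A row lasts 1/12 s, in which the tool goes at most 41.7 mm and 7.16 degrees, less where a joint would pass 70% of its speed; a pose out of reach is approached as far as the arm can. A call with a gripper value outside its range is refused whole. The fingers move at their own pace and stop on an object; "squeeze" is the grip in N (left out, the last holds). Time passes only in rows, so rows that do not move let the fingers close. It gives the time, the measured TCP pose, the force and the opening at its end, in the units of the state.
- ctrl.observe(): the state, without advancing time (a new reading comes with each control period).
- vision.read_camera(name): name is "scene" or "top"; returns a dict with "frame" (400x640x3 uint8, red, green, blue), "camera_matrix" (3x3 intrinsics, pixels), "pose" (4x4, takes a point from camera to world coordinates). Camera axes: x right, y down, z forward; pixel columns grow to the right and rows downward; lengths in mm; the calibration is good to about 2 mm. A picture is of the moment at which its call begins. There is no depth.
- ctrl.job_done(): hands the job in, once; it reports no verdict.
Trained networks look in the newest picture that a camera, given by its name, has taken for a name from the list of things; names that differ only in an ending like _2 or _b are one class to them, and where a whole thing is asked for, a point or a joint stands for the part that bears it (a point fixed in the world has none). Each returns a list of dicts, best first, with "score" (0 to 1); they miss things now and then, are a little off and sometimes report something else, mostly with a low value. They report only what shows in the picture. A call takes as long as a camera call. They do not tell look-alikes from the thing itself.
- spotter.search_frame(camera, target): "pixel" ([row, column] in pixels, amid what is visible of it).
- spotter.cut_out(camera, target): "region" (400x640 bool, what is visible of it) and "pixel" ([row, column] in pixels, amid what is visible of it).
- spotter.spot_point(camera, target): "pixel" ([row, column] in pixels: a listed point, or the origin of a listed thing).
The state is a dict: "time_s": time; "qpos": joint angles; "joint_vel": joint speeds; "effort": joint torques, N m; "tcp_pos": TCP position; "ee_rot": TCP orientation; "wrist_force": force on the tool from outside, world axes, zero at the start; "wrist_torque": the same for the moment, N m; "gripper_width": finger opening in mm.
Only numpy, scipy, OpenCV 4.12 (cv2) and the standard library are available. Lean on these libraries where they do the work, as an engineer would, in place of code of your own. Each camera call takes 0.05 s, during which the arm holds its last target.

## Task

The steel insert lies loose and crooked in the shallow well of the fixture. Without lifting it out of the well, slide and turn it until its key drops fully home into the keyway and its flange lies flat on the well's floor; then swing the brass keeper all the way round to its stop, over the edge of the flange. Let go of everything, and do not knock over the glass vial.

Things in the scene. Friction and masses are not known exactly. Their poses are not given: they have to be found in the camera images.
- insert: Loose steel insert; origin: centre of its underside. Bar key 66 (own x) x 18 (y) x 10 mm high, its ends showing beyond a 56 mm round flange (z 10 to 16 mm, yellow marks along x); dark boss to grip, 26 (x) x 22 (y), z 16 to 46 mm. Same after half a turn. Starts with the key flat on the well's floor, 43 to 90 deg out of line, up to 1 cm off centre. When home its origin is 10 mm below that floor.
- fixture: Fixed steel plate 128 x 128 mm, origin at its underside's centre, on the worktop. Well 88 x 88 mm inside a grey rim 20 mm wide; well floor 18 mm, rim top 26 mm above the worktop. Keyway amid the floor: 71 mm (own x) x 23 mm (y), 12 mm deep, dark: 2.5 mm play each side of the key. Yellow marks on the rim lie in line with it. The lathe to its right stands 0.27 m high: pass above it.
- seat (a point): Centre of the keyway's mouth, on the well's floor; x along the keyway, y across it, z up.
- keeper (a joint): Brass arm 54 x 15 mm, 26.5 to 32.5 mm above the worktop, pivoted at the fixture's (+x,+y) corner. 0 = open, pointing along the fixture's (-x,+y) diagonal; grows anticlockwise from above to 1.571 at its stop, pointing at the seat, tip over the flange. Starts at 0 to 0.3; light friction (1 N at the knob), stays where left. An insert not home can block it.
- keeper_pivot (a point): The keeper's pivot axis (fixed on the fixture), at the height of the arm's underside; its screw head is 13 mm across and ends 10 mm higher.
- keeper_knob (a point): Top centre of the red round knob on the keeper arm: 12 mm across, standing 24 mm above the arm (top 56.5 mm above the worktop), 36 mm from the pivot axis. It moves with the arm; pushing it sideways or pinching it swings the arm.
- vial: Corked glass vial standing upright on the worktop near its front edge, 24 mm across, 54 mm tall, origin at the centre of its foot. Leave it standing.
Not all that is in view belongs to the job. Of the things that look like the vial, take the one that is farthest to the robot's right at the start.

How it is judged:
By the outcome, as a careful person would: the job done as asked, in the order asked, and still so for the second after the job is handed in, with the robot touching nothing.
It also fails if it takes over 56 s, if anything falls off the work surface, if the arm or the gripper's body presses on something with over 40 N, if the wrist force passes 120 N, or if a joint passes its speed limit or range.

## Working session

There is one attempt and no reset: what is moved stays moved. The work goes in short steps, Python scripts to look and compute and a tool call to move; the robot and the scene stay as the last step left them, time stands still between calls to the robot, and variables do not carry over. Pictures are saved under pics/ and viewed, and the job is handed in when it is done.

Besides the shell and the picture viewer there is one more tool, called after "Request:" in YAML: its name, and indented under it one key for each argument. send_rows: Moves the arm, as the interface text tells. Its arguments: {"type":"object","properties":{"series":{"type":"array","items":{"type":"array","items":{"type":"array","items":{"type":"number"}}}},"squeeze":{"type":"number"}},"required":["series"]}

```bash
mkdir -p pics; ls; python3 - <<'E'
from cell import ctrl, vision, spotter
import cv2
print(ctrl.observe())
for n in ("scene","top"):
    d=vision.read_camera(n); cv2.imwrite(f"pics/{n}0.png",d["frame"][:,:,::-1]); print(n,d["camera_matrix"].tolist(),d["pose"].round(3).tolist())
    for t in ("insert","fixture","seat","keeper","keeper_pivot","keeper_knob","vial"):
        try: print(t,[(x["pixel"],round(x["score"],2)) for x in spotter.spot_point(n,t)][:5])
        except Exception as e: print(t,e)
E
```

```text
pics
{'time_s': 0.0, 'qpos': array([-1.29219756,  0.41189596, -0.01273573,  1.59706396,  0.00561872,
        1.13426571, -0.08217877]), 'joint_vel': array([-1.13870451e-03, -3.00055222e-04, -6.04228284e-06, -1.05824349e-04,
        4.95662113e-04,  2.96956696e-04, -8.72177951e-04]), 'effort': array([-1.13253270e-04, -6.00640225e+01,  6.82202261e-01, -2.99404049e+01,
        1.38488284e-02,  1.05752333e-02, -4.63034564e-05]), 'tcp_pos': array([212.29982644, 587.33584174, 244.44722159]), 'ee_rot': array([-3.14000004e+00,  1.20554972e-04,  2.79486962e+00]), 'wrist_force': array([-0.76610055,  0.67497417,  0.09419321]), 'wrist_torque': array([-0.00966125,  0.02406198,  0.00920085]), 'gripper_width': 85.47833842138023}
scene [[504.95073156054667, 0.0, 316.5044712149868], [0.0, 504.95073156054667, 194.74885229545367], [0.0, 0.0, 1.0]] [[0.706, -0.468, 0.532, 20.101], [-0.708, -0.486, 0.513, -359.558], [0.018, -0.739, -0.674, 625.523], [0.0, 0.0, 0.0, 1.0]]
insert [([187.1, 330.1], 0.83)]
fixture [([198.9, 331.7], 0.95)]
seat [([187.2, 330.8], 0.73)]
keeper it knows: fixture, insert, keeper_knob, keeper_pivot, seat, vial
keeper_pivot [([159.8, 340.9], 0.93)]
keeper_knob [([142.7, 324.4], 0.72)]
vial [([233.5, 287.6], 0.84), ([305.1, 354.7], 0.8), ([216.2, 259.8], 0.73), ([258.3, 301.9], 0.57)]
top [[440.1703148076245, 0.0, 320.53076383639615], [0.0, 440.1703148076245, 194.9606848446909], [0.0, 0.0, 1.0]] [[-0.019, -0.999, 0.028, 431.716], [-1.0, 0.019, 0.006, 86.49], [-0.007, -0.028, -1.0, 928.03], [0.0, 0.0, 0.0, 1.0]]
insert [([157.9, 315.1], 0.93)]
fixture [([161.3, 317.5], 0.74)]
seat [([161.1, 318.2], 0.77)]
keeper it knows: fixture, insert, keeper_knob, keeper_pivot, seat, vial
keeper_pivot [([126.3, 297.5], 0.75)]
keeper_knob [([135.7, 288.8], 0.52)]
vial [([229.4, 411.4], 0.7), ([226.2, 297.6], 0.66), ([224.0, 349.0], 0.5), ([217.5, 327.0], 0.5)]
```

View pics/scene0.png

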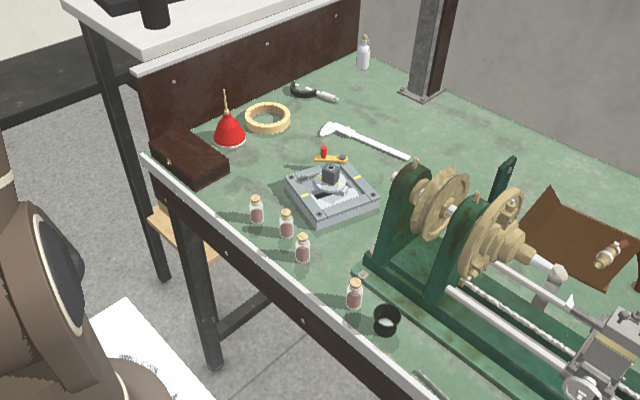

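View pics/top0.png

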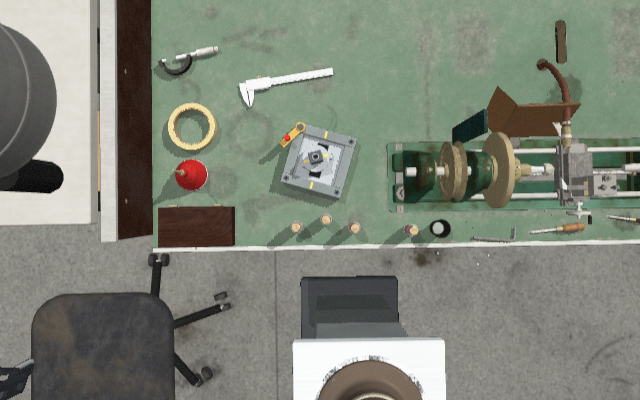

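```bash
python3 - <<'E'
import cv2
a=cv2.imread("pics/top0.png"); c=a[100:245,240:430]; cv2.imwrite("pics/top0c.png",cv2.resize(c,None,fx=4,fy=4,interpolation=cv2.INTER_CUBIC))
a=cv2.imread("pics/scene0.png"); c=a[120:330,230:430]; cv2.imwrite("pics/scene0c.png",cv2.resize(c,None,fx=2.8,fy=2.8,interpolation=cv2.INTER_CUBIC))
E
```

```text
(no output)
```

View pics/top0c.png

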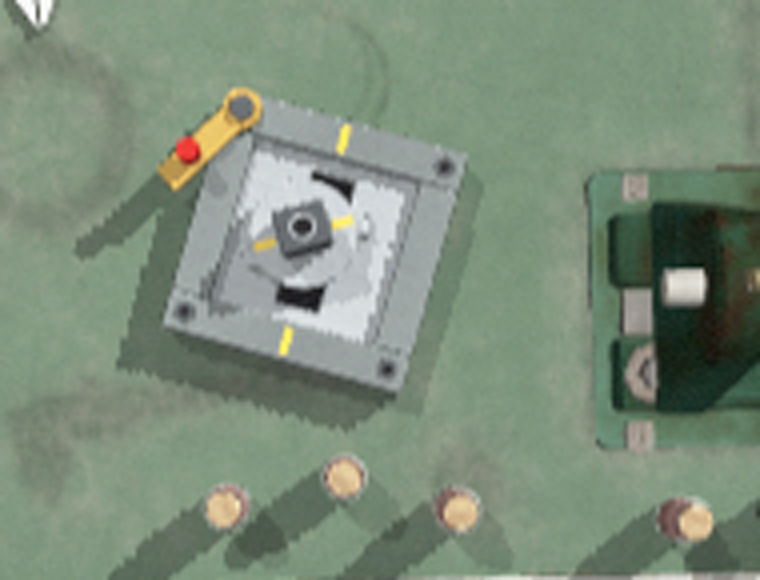

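View pics/scene0c.png

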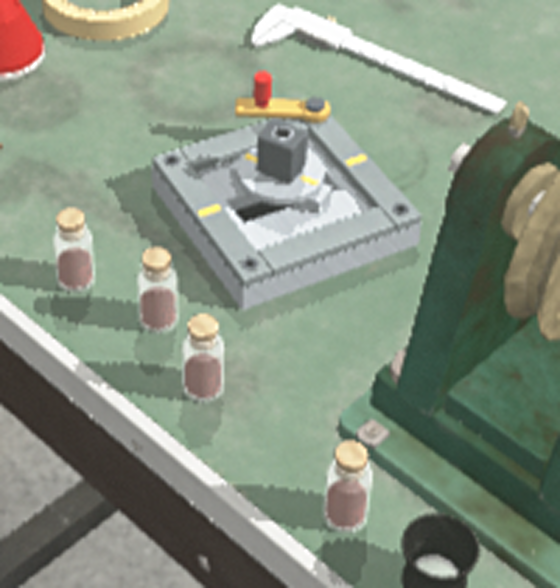

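The four vials look alike: top view pixels (row, col) are (229,411), (226,297), (228,355) and (219,326). The one farthest to the robot's right is (229,411) in top and about (295,354) in scene. It stands by the black cup, well clear of the fixture, and the close crop confirms it. I'll keep clear of all four. Next I'll measure the fixture and insert poses.

```bash
cat > h.py <<'E'
import numpy as np, cv2
from scipy.optimize import least_squares
from cell import ctrl, vision, spotter
def proj(d,P):
    P=np.atleast_2d(P).astype(float); T=np.linalg.inv(d["pose"]); c=P@T[:3,:3].T+T[:3,3]; q=c@d["camera_matrix"].T
    return q[:,:2]/q[:,2:]      # u,v
def ray(d,uv,z):
    v=d["pose"][:3,:3]@np.linalg.solve(d["camera_matrix"],[uv[0],uv[1],1]); o=d["pose"][:3,3]
    return o+v*(z-o[2])/v[2]
def place(p,L,z0=0):
    x,y,a=p; L=np.atleast_2d(L); c,s=np.cos(a),np.sin(a)
    return np.c_[x+c*L[:,0]-s*L[:,1], y+s*L[:,0]+c*L[:,1], z0+L[:,2]]
def yellow(d,box):
    u0,v0,u1,v1=box; hsv=cv2.cvtColor(d["frame"][v0:v1,u0:u1],cv2.COLOR_RGB2HSV)
    m=((hsv[...,0]>20)&(hsv[...,0]<35)&(hsv[...,1]>130)&(hsv[...,2]>120)).astype(np.uint8)
    n,l,s,c=cv2.connectedComponentsWithStats(m)
    return [(c[i]+[u0,v0],s[i,4]) for i in range(1,n) if s[i,4]>=3]
E
python3 - <<'E'
from h import *
D={n:vision.read_camera(n) for n in("scene","top")}
S,T=D["scene"],D["top"]
print("ytop",yellow(T,(275,115,365,205))); print("yscene",yellow(S,(270,130,390,240)))
for n,d in D.items():
    for t,z in(("insert",18),("fixture",0),("seat",18),("keeper_pivot",26.5),("keeper_knob",56.5),("vial",0)):
        for x in spotter.spot_point(n,t)[:4]: print(n,t,ray(d,x["pixel"][::-1],z).round(1)[:2],round(x["score"],2))
# corners manual (4x crop)
c=np.array([(163,322),(396,392),(468,158)])/4+[240,100]
L=[(-64,64,26),(-64,-64,26),(64,-64,26)]
f=least_squares(lambda p:(proj(T,place(p,L))-c).ravel(),[510,80,-.28]); print("top corners",f.x,f.fun)
# scene 2.8x crop: left(153,160) bottom(243,278) right(420,212)
c2=np.array([(153,160),(243,282),(420,213)])/2.8+[230,120]
g=least_squares(lambda p:(proj(S,place(p,L))-c2).ravel(),f.x); print("scene corners",g.x,g.fun)
E
```

```text
ytop [(array([303.25, 124.5 ]), np.int32(4)), (array([293.24137931, 133.15517241]), np.int32(58)), (array([325.44444444, 134.33333333]), np.int32(9)), (array([284.71428571, 144.28571429]), np.int32(7)), (array([324.5, 155.5]), np.int32(4)), (array([306.14285714, 160.57142857]), np.int32(7)), (array([311. , 184.7]), np.int32(10))]
yscene [(array([318.33333333, 175.66666667]), np.int32(3))]
scene insert [530.3 103.6] 0.95
scene fixture [530.2  94.2] 0.95
scene seat [534.1  94.6] 0.59
scene keeper_pivot [590.1 131.8] 0.77
scene keeper_knob [571.8 158.9] 0.82
scene vial [381.5 -95.3] 0.92
scene vial [394.3 137. ] 0.92
scene vial [408.2  89.4] 0.81
scene vial [394.9  25.4] 0.59
top insert [530.6 104.5] 0.61
top fixture [529.8  91.1] 0.77
top fixture [540.4 105.8] 0.46
top seat [530.7  98.7] 0.79
top keeper_pivot [595.4 137.3] 0.79
top keeper_knob [576.  157.1] 0.65
top vial [388.8 138. ] 0.7
top vial [413.8  82. ] 0.55
top vial [377.3 -97.9] 0.48
top vial [396.2  27.1] 0.42
top corners [ 5.29331277e+02  9.47754716e+01 -3.12495224e-01] [-9.57269553e-01  2.77280514e-04  5.00184834e-01  5.35563058e-01
  4.55139483e-01 -5.43855669e-01]
scene corners [ 5.27966526e+02  9.41689716e+01 -2.87168479e-01] [-1.13052725 -0.66122597  0.25733472 -0.12052687  0.82071501  0.54998535]
```

```bash
cat >> h.py <<'E'
def ycent(d,boxes):
    out=[]
    for u0,v0,u1,v1 in boxes:
        c=d["frame"][v0:v1,u0:u1].astype(float); w=np.clip((c[...,0]+c[...,1])/2-c[...,2]-25,0,None)
        V,U=np.mgrid[v0:v1,u0:u1]; out.append(((w*U).sum()/w.sum(),(w*V).sum()/w.sum()))
    return out
E
python3 - <<'E'
from h import *
T=vision.read_camera("top");S=vision.read_camera("scene")
def rep(d,px,z,n):
    P=[ray(d,p,z) for p in px]; m=(P[0]+P[1])/2; e=P[1]-P[0]
    print(n,np.round(px,1).tolist(),m[:2].round(1),"len",np.hypot(*e[:2]).round(1),"yaw",np.degrees(np.arctan2(e[1],e[0])).round(1))
rep(T,ycent(T,[(306,180,316,190),(320,129,331,140)]),26,"fix top")
rep(T,ycent(T,[(302,157,310,164),(321,152,329,159)]),34,"ins top")
# scene: crop 2.8x: rim marks (209,210),(356,160); ins marks (253,156),(310,180)
rep(S,ycent(S,[(299,190,310,200),(351,173,364,181)]),26,"fix scene")
rep(S,ycent(S,[(316,172,323,179),(337,180,345,188)]),34,"ins scene")
for d,b in((T,(275,115,365,205)),(S,(265,130,395,240))):
    n="top" if d is T else "scene"
    im=cv2.resize(d["frame"][b[1]:b[3],b[0]:b[2]][:,:,::-1],None,fx=6,fy=6,interpolation=cv2.INTER_CUBIC)
    def poly(P,col):
        q=((proj(d,P)-b[:2]+.5)*6).astype(int); cv2.polylines(im,[q],True,col,1)
    p=(529,94.7,-.285)
    for h in(64,44): poly(place(p,[(h,h,26),(h,-h,26),(-h,-h,26),(-h,h,26)]),(0,0,255))
    poly(place(p,[(35.5,11.5,18),(35.5,-11.5,18),(-35.5,-11.5,18),(-35.5,11.5,18)]),(255,0,0))
    cv2.imwrite(f"pics/ov_{n}.png",im)
E
```

```text
fix top [[311.0, 184.8], [325.4, 134.3]] [529.8  95.6] len 108.1 yaw -17.0
ins top [[305.7, 160.7], [325.0, 155.1]] [532.3 101.4] len 40.9 yaw -75.0
fix scene [[304.4, 194.6], [356.8, 176.7]] [529.6  96. ] len 108.1 yaw -17.0
ins scene [[319.2, 175.9], [340.0, 184.0]] [531.7 102.3] len 42.8 yaw -75.3
```

View pics/ov_top.png

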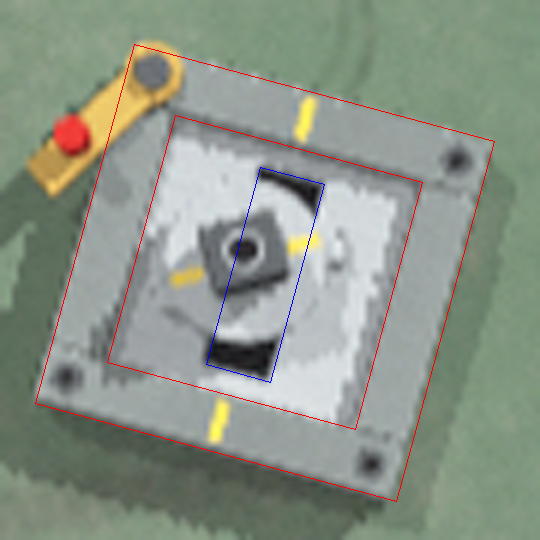

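View pics/ov_scene.png

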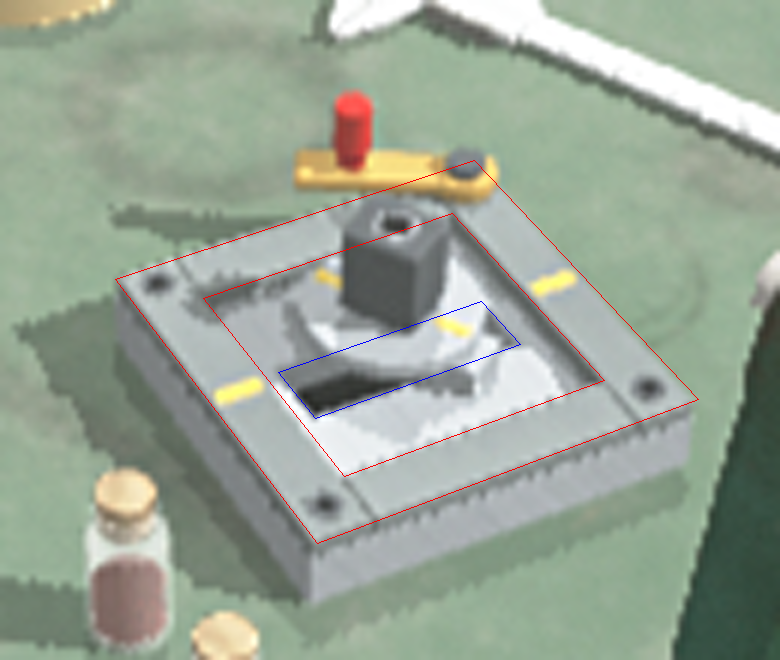

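Both cameras agree within about 1 mm. Fixture centre is (529.7, 95.6) with yaw -17.0°. The insert is at (532, 101.7) with yaw -75.1°, so it needs a turn of +58° and a shift of (-2.3, -6.1) mm. Now I'll rise and cross.

Request:
send_rows:
  series:
    - [[0, 0, -0.03, 0, 0.6], [0, 0, -0.03, 0, 0.6], [0, 0, -0.03, 0, 0.6], [-0.023, -0.017, 0, 0, 0.6], [-0.023, -0.017, 0, 0, 0.6], [-0.023, -0.017, 0, 0, 0.6], [-0.023, -0.017, 0, 0, 0.6], [-0.023, -0.017, 0, 0, 0.6]]
  squeeze: 40

```text
time_s: 2.17
tcp_pos: [292.3, 467.6, 335.4]
ee_rot: [3.141, 0.0, 2.795]
wrist_force: [1.5, 0.4, -0.3]
gripper_width: 51.3
```

Request:
send_rows:
  series:
    - [[-0.03, -0.022, 0, 0, 0.6], [-0.03, -0.022, 0, 0, 0.6], [-0.03, -0.022, 0, 0, 0.6], [-0.03, -0.022, 0, 0, 0.6], [-0.03, -0.022, 0, 0, 0.6], [-0.03, -0.022, 0, 0, 0.6], [-0.03, -0.022, 0, 0, 0.6], [-0.03, -0.022, 0, 0, 0.6]]

```text
time_s: 2.83
tcp_pos: [458.3, 220.0, 335.7]
ee_rot: [3.141, 0.0, 2.795]
wrist_force: [1.0, 0.1, -0.1]
gripper_width: 51.0
```

Request:
send_rows:
  series:
    - [[-0.03, -0.022, 0, 0, 0.6], [-0.03, -0.022, 0, 0, 0.6], [-0.03, -0.022, 0, 0, 0.6], [0, 0, 0, 0.12, 0.6], [0, 0, 0, 0.12, 0.6], [0, 0, 0, 0.12, 0.6], [0, 0, 0, 0.12, 0.6], [0, 0, 0, 0.12, 0.6]]

```text
time_s: 3.5
tcp_pos: [519.8, 128.9, 335.3]
ee_rot: [3.141, -0.0, 2.189]
wrist_force: [-0.6, -0.4, -0.5]
gripper_width: 51.3
```

Request:
send_rows:
  series:
    - [[0, 0, 0, 0.12, 0.6], [0, 0, 0, 0.12, 0.6], [0, 0, 0, 0.12, 0.6], [0, 0, 0, 0, 0.6]]

```text
time_s: 3.83
tcp_pos: [519.8, 129.0, 335.4]
ee_rot: [3.141, -0.0, 1.829]
wrist_force: [-0.4, -0.1, -0.6]
gripper_width: 51.5
```

```bash
cat > m.py <<'E'
import sys,numpy as np
from cell import ctrl
o=ctrl.observe();p=o["tcp_pos"];y=o["ee_rot"][2]
t=np.array([float(a) for a in sys.argv[1:4]])-p;
print("t",o["time_s"],"tcp",p.round(1),"yaw",np.degrees(y).round(2),"rp",o["ee_rot"][:2].round(4),"q",o["qpos"].round(2),"F",o["wrist_force"].round(1),"w",round(o["gripper_width"],1))
print("tool shift mm",(t[0]*np.cos(y)+t[1]*np.sin(y)).round(1),(t[0]*np.sin(y)-t[1]*np.cos(y)).round(1),(-t[2]).round(1),"turn",round(y-np.radians(float(sys.argv[4])),3))
E
python3 m.py 532 101.7 52 104.9
```

```text
t 3.8333 tcp [519.8 129.  335.4] yaw 104.82 rp [ 3.1414e+00 -1.0000e-04] q [-0.71  0.19  0.45  1.71 -0.09  1.26  0.02] F [-0.4 -0.1 -0.6] w 51.5
tool shift mm -29.6 4.8 283.4 turn -0.001
```

Request:
send_rows:
  series:
    - [[-0.0296, 0.005, 0, 0, 0.6], [0, 0, 0.04, 0, 0.6], [0, 0, 0.04, 0, 0.6], [0, 0, 0.04, 0, 0.6], [0, 0, 0.04, 0, 0.6], [0, 0, 0.03, 0, 0.6], [0, 0, 0.02, 0, 0.6], [0, 0, 0, 0, 0.6]]

```text
time_s: 4.5
tcp_pos: [529.6, 101.3, 121.2]
ee_rot: [-3.134, 0.0, 1.839]
wrist_force: [-1.3, 0.8, -0.6]
gripper_width: 50.9
```

```bash
python3 m.py 532 101.7 55 104.9; python3 - <<'E'
from h import *
print(ctrl.tips_ahead)
d=vision.read_camera("scene"); cv2.imwrite("pics/s1.png",cv2.resize(d["frame"][80:240,240:440][:,:,::-1],None,fx=3.5,fy=3.5,interpolation=cv2.INTER_CUBIC))
E
```

```text
t 4.5 tcp [529.6 101.3 121.2] yaw 105.37 rp [-3.1344e+00  4.0000e-04] q [-0.6   0.43  0.41  1.95 -0.23  0.81  0.21] F [-1.3  0.8 -0.6] w 50.9
tool shift mm -0.3 2.4 66.2 turn 0.008
14.0
```

View pics/s1.png

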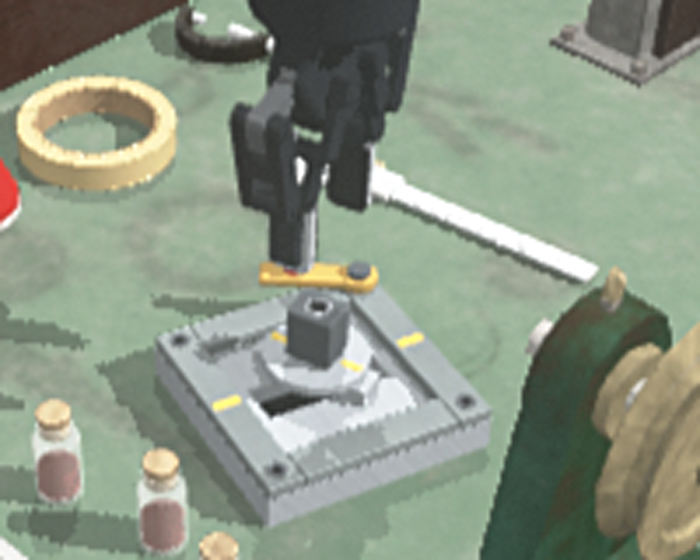

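The gripper is above the boss with the fingers clear of the keeper. Descending.

Request:
send_rows:
  series:
    - [[0, 0.0025, 0, -0.008, 0.6], [0, 0, 0.015, 0, 0.6], [0, 0, 0.015, 0, 0.6], [0, 0, 0.015, 0, 0.6], [0, 0, 0.01, 0, 0.6], [0, 0, 0, 0, 0.6]]

```text
time_s: 5.05
tcp_pos: [534.9, 102.6, 70.2]
ee_rot: [-3.141, -0.0, 1.844]
wrist_force: [-0.1, -0.3, -0.1]
gripper_width: 51.4
```

```bash
python3 m.py 532 101.7 55 104.9
```

```text
t 5.05 tcp [534.9 102.6  70.2] yaw 105.67 rp [-3.1415e+00 -2.0000e-04] q [-0.56  0.52  0.37  1.97 -0.28  0.7   0.25] F [-0.1 -0.3 -0.1] w 51.4
tool shift mm -0.1 -3.0 15.2 turn 0.013
```

Request:
send_rows:
  series:
    - [[0, -0.003, 0.008, 0.013, 0.6], [0, 0, 0.007, 0, 0.6], [0, 0, 0, 0, 0.6], [0, 0, 0, 0, 0.6]]

```text
time_s: 5.38
tcp_pos: [531.9, 101.6, 55.3]
ee_rot: [-3.141, -0.0, 1.83]
wrist_force: [-0.2, 0.4, -0.1]
gripper_width: 51.3
```

```bash
python3 m.py 532 101.7 55 104.9; python3 - <<'E'
from h import *
for n,b in(("scene",(265,100,395,240)),("top",(265,100,375,210))):
    d=vision.read_camera(n); cv2.imwrite(f"pics/{n}2.png",cv2.resize(d["frame"][b[1]:b[3],b[0]:b[2]][:,:,::-1],None,fx=4.2,fy=4.2,interpolation=cv2.INTER_CUBIC))
E
```

```text
t 5.3833 tcp [531.9 101.6  55.3] yaw 104.85 rp [-3.1415 -0.    ] q [-0.56  0.53  0.36  1.99 -0.3   0.67  0.25] F [-0.2  0.4 -0.1] w 51.3
tool shift mm 0.1 0.2 0.3 turn -0.001
```

View pics/scene2.png

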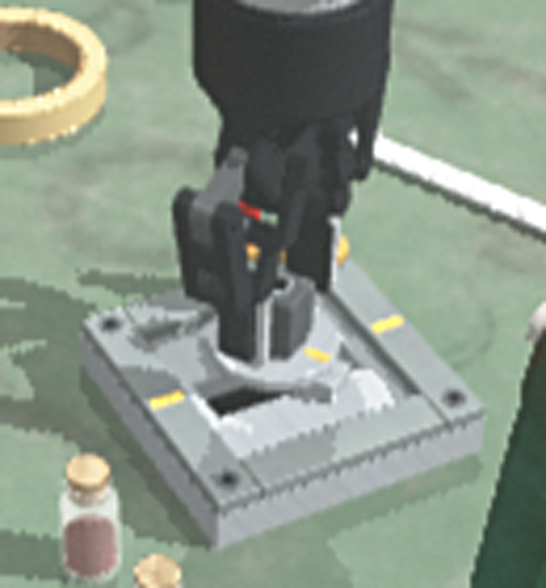

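View pics/top2.png

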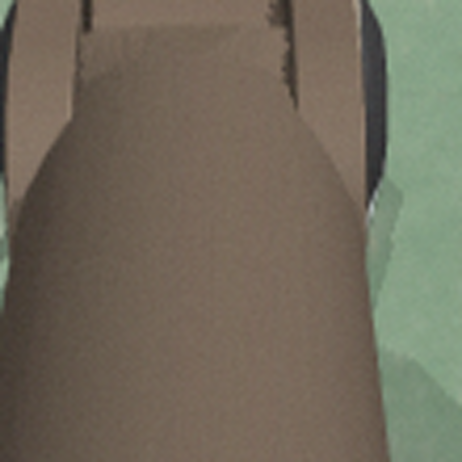

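The fingers straddle the boss. Closing.

Request:
send_rows:
  series:
    - [[0, 0, 0, 0, 0.1], [0, 0, 0, 0, 0.1], [0, 0, 0, 0, 0.1], [0, 0, 0, 0, 0.1], [0, 0, 0, 0, 0.1], [0, 0, 0, 0, 0.1]]
  squeeze: 30

```text
time_s: 5.98
tcp_pos: [532.1, 101.6, 55.6]
ee_rot: [3.141, -0.0, 1.83]
wrist_force: [-1.5, -0.1, 6.1]
gripper_width: 21.4
```

```bash
python3 m.py 529.7 95.6 55 163; python3 - <<'E'
from h import *
for n,b in(("scene",(265,100,395,240)),):
    d=vision.read_camera(n); cv2.imwrite(f"pics/{n}3.png",cv2.resize(d["frame"][b[1]:b[3],b[0]:b[2]][:,:,::-1],None,fx=4.2,fy=4.2,interpolation=cv2.INTER_CUBIC))
E
```

```text
t 5.9833 tcp [532.1 101.6  55.6] yaw 104.84 rp [ 3.1411e+00 -2.0000e-04] q [-0.56  0.53  0.36  1.99 -0.3   0.67  0.25] F [-1.5 -0.1  6.1] w 21.4
tool shift mm -5.2 -3.9 0.6 turn -1.015
```

View pics/scene3.png

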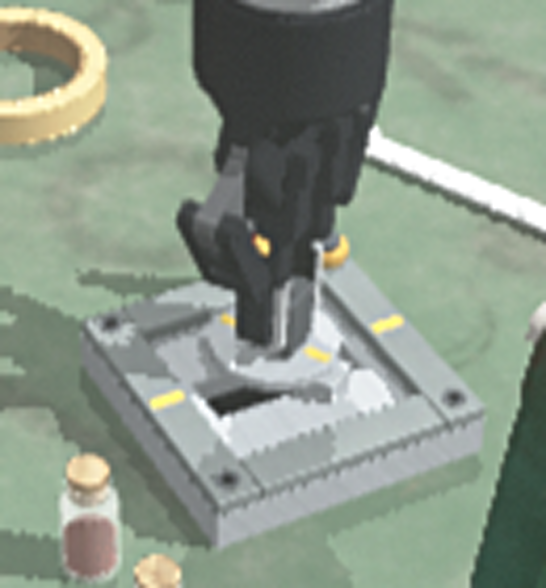

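Gripped (width 21.4). Now slide to centre, then turn.

Request:
send_rows:
  series:
    - [[-0.0026, -0.002, 0, 0, 0.1], [-0.0026, -0.0019, 0, 0, 0.1], [0, 0, 0, -0.1, 0.1], [0, 0, 0, -0.1, 0.1], [0, 0, 0, -0.1, 0.1], [0, 0, 0, -0.1, 0.1], [0, 0, 0, -0.1, 0.1], [0, 0, 0, 0, 0.1]]

```text
time_s: 6.7
tcp_pos: [529.7, 94.9, 55.6]
ee_rot: [3.141, 0.0, 2.334]
wrist_force: [0.9, -0.4, 5.7]
gripper_width: 21.4
```

```bash
python3 m.py 529.7 95.6 55 163
```

```text
t 6.7 tcp [529.7  94.9  55.6] yaw 133.71 rp [3.141e+00 5.000e-04] q [-0.44  0.52  0.23  1.99 -0.18  0.66  0.66] F [ 0.9 -0.4  5.7] w 21.4
tool shift mm 0.5 0.5 0.6 turn -0.511
```

Request:
send_rows:
  series:
    - [[0.0005, 0.0005, 0, -0.1, 0.1], [0, 0, 0, -0.1, 0.1], [0, 0, 0, -0.1, 0.1], [0, 0, 0, -0.1, 0.1], [0, 0, 0, -0.1, 0.1], [0, 0, 0, 0, 0.1], [0, 0, 0, 0, 0.1]]

```text
time_s: 7.28
tcp_pos: [528.7, 95.7, 54.6]
ee_rot: [-3.141, -0.001, 2.824]
wrist_force: [-0.2, -0.7, -3.7]
gripper_width: 21.6
```

```bash
python3 m.py 529.7 95.6 55 163; python3 - <<'E'
from h import *
for n,b in(("scene",(265,100,395,240)),):
    d=vision.read_camera(n); cv2.imwrite(f"pics/{n}4.png",cv2.resize(d["frame"][b[1]:b[3],b[0]:b[2]][:,:,::-1],None,fx=4.2,fy=4.2,interpolation=cv2.INTER_CUBIC))
E
```

```text
t 7.2833 tcp [528.7  95.7  54.6] yaw 161.83 rp [-3.1408e+00 -1.4000e-03] q [-0.34  0.51  0.1   1.98 -0.08  0.65  1.06] F [-0.2 -0.7 -3.7] w 21.6
tool shift mm -1.0 0.2 -0.4 turn -0.02
```

View pics/scene4.png

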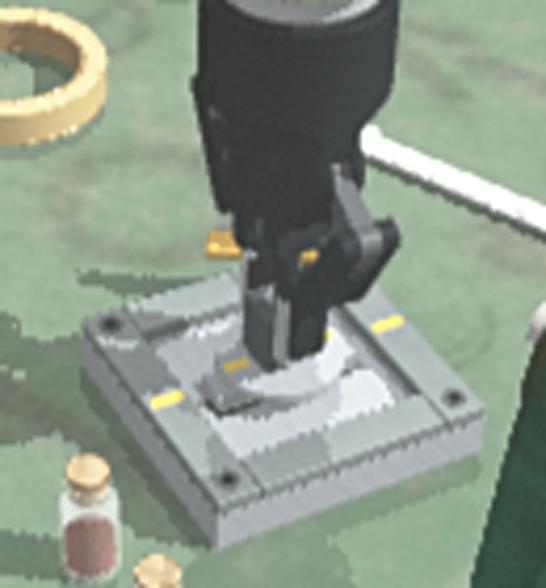

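The vertical force flipped from +6 N to -4 N, so the insert is no longer resting on the floor and the key is over the keyway. I'll trim and lower.

Request:
send_rows:
  series:
    - [[-0.001, 0.0002, 0, -0.02, 0.1], [0, 0, 0, 0, 0.1], [0, 0, 0.002, 0, 0.1], [0, 0, 0.002, 0, 0.1], [0, 0, 0.002, 0, 0.1], [0, 0, 0, 0, 0.1]]

```text
time_s: 7.83
tcp_pos: [530.1, 96.2, 48.7]
ee_rot: [-3.141, -0.001, 2.85]
wrist_force: [-0.6, -0.5, -2.3]
gripper_width: 21.4
```

```bash
python3 m.py 529.7 95.6 45 163
```

```text
t 7.8333 tcp [530.1  96.2  48.7] yaw 163.27 rp [-3.1412e+00 -7.0000e-04] q [-0.34  0.52  0.09  1.98 -0.07  0.64  1.08] F [-0.6 -0.5 -2.3] w 21.4
tool shift mm 0.2 -0.6 3.7 turn 0.005
```

Request:
send_rows:
  series:
    - [[0, -0.0005, 0.0015, 0, 0.1], [0, 0, 0.0015, 0, 0.1], [0, 0, 0.001, 0, 0.1], [0, 0, 0, 0, 0.1]]

```text
time_s: 8.17
tcp_pos: [530.3, 95.6, 45.7]
ee_rot: [3.141, -0.0, 2.85]
wrist_force: [-1.6, -0.5, 3.5]
gripper_width: 21.4
```

```bash
python3 m.py 529.7 95.6 45 163; python3 - <<'E'
from h import *
for n,b in(("scene",(265,100,395,240)),):
    d=vision.read_camera(n); cv2.imwrite(f"pics/{n}5.png",cv2.resize(d["frame"][b[1]:b[3],b[0]:b[2]][:,:,::-1],None,fx=4.2,fy=4.2,interpolation=cv2.INTER_CUBIC))
E
```

```text
t 8.1667 tcp [530.3  95.6  45.7] yaw 163.27 rp [ 3.1415 -0.    ] q [-0.34  0.53  0.09  1.98 -0.07  0.64  1.08] F [-1.6 -0.5  3.5] w 21.4
tool shift mm 0.6 -0.2 0.7 turn 0.005
```

View pics/scene5.png

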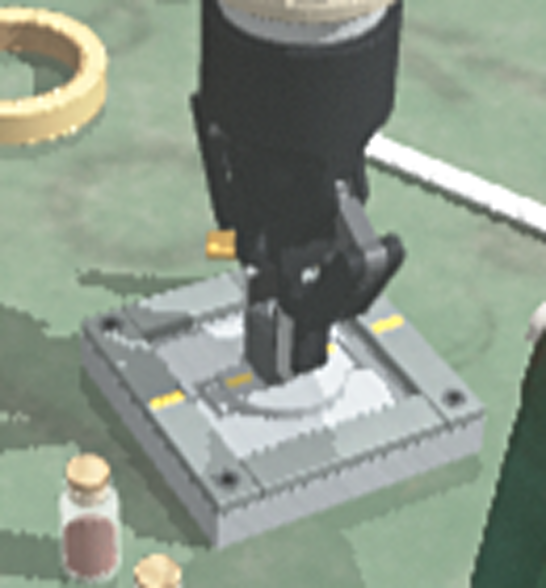

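The insert is down 10 mm (55.6→45.7) with the floor reaction back. Releasing and rising.

Request:
send_rows:
  series:
    - [[0, 0, 0, 0, 0.5], [0, 0, 0, 0, 0.5], [0, 0, 0, 0, 0.5], [0, 0, -0.01, 0, 0.5], [0, 0, -0.03, 0, 0.5], [0, 0, -0.04, 0, 0.0], [0, 0, -0.04, 0, 0.0], [0, 0, -0.03, 0, 0.0]]

```text
time_s: 8.88
tcp_pos: [531.0, 95.6, 199.2]
ee_rot: [3.14, 0.002, 2.85]
wrist_force: [0.7, 0.6, 0.6]
gripper_width: 7.1
```

Request:
send_rows:
  series:
    - [[0, 0, 0, 0.12, 0], [0, 0, 0, 0.12, 0], [0, 0, 0, 0.12, 0], [0, 0, 0, 0.12, 0], [0, 0, 0, 0.12, 0], [0, 0, 0, 0.12, 0], [0, 0, 0, 0.12, 0], [0, 0, 0, 0.12, 0]]

```text
time_s: 9.55
tcp_pos: [530.3, 95.7, 196.1]
ee_rot: [3.141, -0.0, 1.884]
wrist_force: [0.9, 0.0, 0.0]
gripper_width: -0.0
```

```bash
python3 m.py 529.7 95.6 45 163; python3 - <<'E'
from h import *
S=vision.read_camera("scene");T=vision.read_camera("top")
for n,d,b in(("scene",S,(265,100,395,240)),("top",T,(265,100,375,210))):
    cv2.imwrite(f"pics/{n}6.png",cv2.resize(d["frame"][b[1]:b[3],b[0]:b[2]][:,:,::-1],None,fx=4.2,fy=4.2,interpolation=cv2.INTER_CUBIC))
    for t,z in(("keeper_pivot",26.5),("keeper_knob",56.5)):
        print(n,t,[(ray(d,x["pixel"][::-1],z).round(1)[:2],x["pixel"],round(x["score"],2)) for x in spotter.spot_point(n,t)[:2]])
print(ray(T,(299.8,126.3),36.5),ray(T,(286.3,136.8),56.5))
t0=np.radians(-17); p=np.array([529.7,95.6,t0])
for c in(50,52,54): 
    P=place(p,[(c,c,36.5)])[0]; print(c,P,proj(S,P),proj(T,P))
E
```

```text
t 9.55 tcp [530.3  95.7 196.1] yaw 107.94 rp [ 3.1409e+00 -3.0000e-04] q [-0.51  0.32  0.3   1.88 -0.12  0.96  0.16] F [0.9 0.  0. ] w -0.0
tool shift mm 0.1 -0.6 151.1 turn -0.961
scene keeper_pivot [(array([599.5, 136.7]), [158.4, 341.0], 0.76)]
scene keeper_knob [(array([578.5, 157.2]), [145.7, 326.1], 0.65)]
top keeper_pivot []
top keeper_knob []
[597.13149523 131.77460613  36.5       ] [572.97858025 157.98346216  56.5       ]
50 [592.13382303 128.79665256  36.5       ] [[341.65356294 157.78652992]] [[301.305333   128.71415157]]
52 [594.63117596 130.12451866  36.5       ] [[342.0364608  156.90446748]] [[300.63172332 127.50611372]]
54 [597.12852888 131.45238477  36.5       ] [[342.41774877 156.02611364]] [[299.95823088 126.29828616]]
```

View pics/scene6.png

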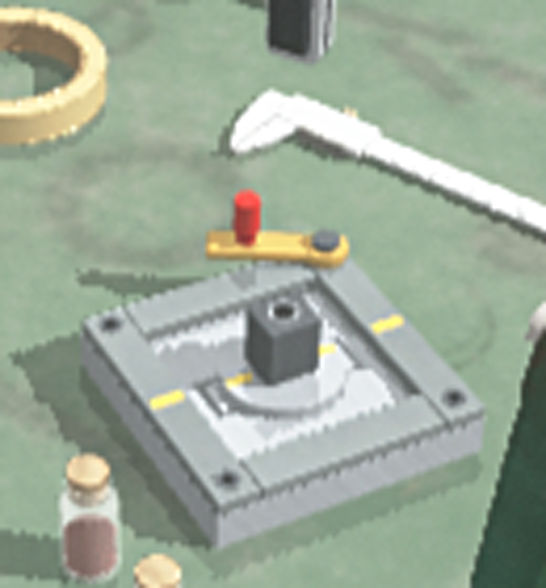

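The insert is home: the flange is flat on the floor and its marks line up with the rim marks (scene crop about (235,380) and (330,350), against the rim marks). Knob at (573,158) and pivot at (597,131.7) are 35.7 mm apart, against 36 expected, and the keeper stands at about 0.25 rad. I'll push the knob with the shut fingers' side face, moving along the arc.

Request:
send_rows:
  series:
    - [[0, 0, 0, 0.12, 0], [0, 0, 0, 0.12, 0], [0, 0, 0, 0.12, 0], [0, 0, 0, 0.12, 0], [0, 0, 0, 0.12, 0], [0, 0, 0, 0.12, 0], [0, 0, 0, 0.12, 0], [0, 0, 0, 0.12, 0]]

```text
time_s: 10.52
tcp_pos: [530.3, 95.6, 195.4]
ee_rot: [-3.141, -0.0, 0.926]
wrist_force: [-0.2, -0.4, -0.6]
gripper_width: -0.1
```

Request:
send_rows:
  series:
    - [[0, 0, 0, 0.09, 0], [0, 0, 0, 0.09, 0], [0, 0, 0, 0, 0]]

```text
time_s: 10.77
tcp_pos: [530.3, 95.7, 195.3]
ee_rot: [-3.141, 0.0, 0.748]
wrist_force: [-0.2, 0.0, -0.6]
gripper_width: -0.2
```

```bash
python3 m.py 592.4 173.7 56 42.5
```

```text
t 10.7667 tcp [530.3  95.7 195.3] yaw 42.85 rp [-3.1415e+00  1.0000e-04] q [-0.7   0.34  0.54  1.89 -0.21  0.96 -0.88] F [-0.2  0.  -0.6] w -0.2
tool shift mm 98.6 -15.0 139.3 turn 0.006
```

Request:
send_rows:
  series:
    - [[0.033, -0.005, 0, 0.006, 0], [0.033, -0.005, 0, 0, 0], [0.0326, -0.005, 0, 0, 0], [0, 0, 0, 0, 0], [0, 0, 0.03, 0, 0], [0, 0, 0.03, 0, 0], [0, 0, 0.03, 0, 0], [0, 0, 0, 0, 0]]

```text
time_s: 11.43
tcp_pos: [588.9, 172.8, 99.8]
ee_rot: [-3.138, 0.008, 0.748]
wrist_force: [-0.9, -0.7, -0.6]
gripper_width: -0.2
```

```bash
python3 m.py 592.4 173.7 56 42.5
```

```text
t 11.4333 tcp [588.9 172.8  99.8] yaw 42.87 rp [-3.138   0.0084] q [-0.69  0.59  0.46  1.78 -0.33  0.86 -0.9 ] F [-0.9 -0.7 -0.6] w -0.2
tool shift mm 3.2 1.8 43.8 turn 0.006
```

Request:
send_rows:
  series:
    - [[0, 0, 0.01, 0, 0], [0, 0, 0.01, 0, 0], [0, 0, 0, 0, 0], [0, 0, 0, 0, 0]]

```text
time_s: 11.77
tcp_pos: [593.0, 173.6, 86.0]
ee_rot: [3.141, -0.001, 0.744]
wrist_force: [-0.2, -0.2, 0.3]
gripper_width: 0.3
```

```bash
python3 m.py 592.4 173.7 56 42.5
```

```text
t 11.7667 tcp [593.  173.6  86. ] yaw 42.65 rp [ 3.1414e+00 -9.0000e-04] q [-0.68  0.6   0.45  1.78 -0.34  0.83 -0.89] F [-0.2 -0.2  0.3] w 0.3
tool shift mm -0.4 -0.5 30.0 turn 0.003
```

Request:
send_rows:
  series:
    - [[0, 0, 0.01, 0, 0], [0, 0, 0.01, 0, 0], [0, 0, 0.01, 0, 0], [0, 0, 0, 0, 0], [0, 0, 0, 0, 0]]

```text
time_s: 12.18
tcp_pos: [591.9, 173.4, 54.3]
ee_rot: [-3.141, 0.002, 0.744]
wrist_force: [0.5, 0.1, -0.4]
gripper_width: 0.1
```

```bash
python3 m.py 592.4 173.7 56 42.5;python3 - <<'E'
from h import *
for n,b in(("scene",(265,80,395,220)),):
    d=vision.read_camera(n); cv2.imwrite(f"pics/{n}7.png",cv2.resize(d["frame"][b[1]:b[3],b[0]:b[2]][:,:,::-1],None,fx=4.2,fy=4.2,interpolation=cv2.INTER_CUBIC))
E
```

```text
t 12.1833 tcp [591.9 173.4  54.3] yaw 42.62 rp [-3.141e+00  1.800e-03] q [-0.67  0.65  0.43  1.8  -0.37  0.78 -0.88] F [ 0.5  0.1 -0.4] w 0.1
tool shift mm 0.5 0.1 -1.7 turn 0.002
```

View pics/scene7.png

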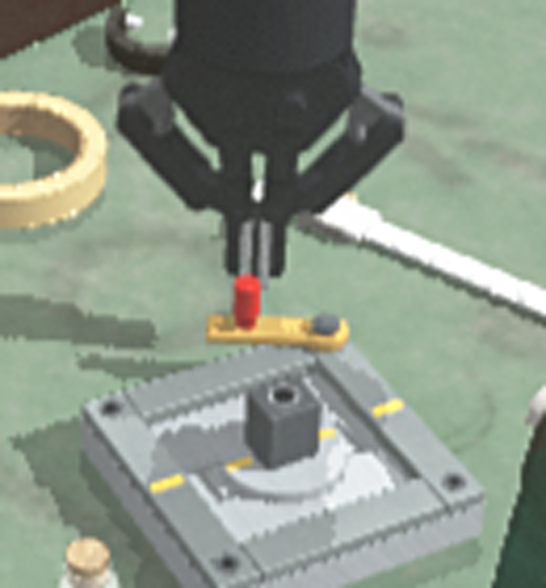

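Request:
send_rows:
  series:
    - [[-0.004, 0, -0.001, 0, 0], [-0.004, 0, 0, 0, 0], [-0.0035, -0.0015, 0, -0.1, 0], [-0.0035, -0.0015, 0, -0.1, 0], [-0.0035, -0.0015, 0, -0.1, 0], [-0.0035, -0.0015, 0, -0.1, 0], [-0.0035, -0.0015, 0, -0.1, 0], [0, 0, 0, 0, 0]]

```text
time_s: 12.9
tcp_pos: [570.2, 157.8, 56.9]
ee_rot: [3.141, -0.001, 1.247]
wrist_force: [-0.2, -0.1, 0.9]
gripper_width: -0.1
```

```bash
cat > k.py <<'E'
from h import *
import sys
o=ctrl.observe();p=o["tcp_pos"];y=o["ee_rot"][2]
r=p[:2]-[597,131.7]; print("rel pivot tool x",(r[0]*np.cos(y)+r[1]*np.sin(y)).round(1),"y",(r[0]*np.sin(y)-r[1]*np.cos(y)).round(1),"phi by yaw",np.degrees(y)+90,"z",p[2],"F",o["wrist_force"].round(1),o["time_s"])
b=(265,80,395,220)
d=vision.read_camera("scene"); cv2.imwrite(sys.argv[1],cv2.resize(d["frame"][b[1]:b[3],b[0]:b[2]][:,:,::-1],None,fx=4.2,fy=4.2,interpolation=cv2.INTER_CUBIC))
for x in spotter.spot_point("scene","keeper_knob")[:1]:
    k=ray(d,x["pixel"][::-1],56.5)[:2]-[597,131.7]; print("knob r",np.hypot(*k),"phi",np.degrees(np.arctan2(k[1],k[0])),x["score"])
E
python3 k.py pics/k1.png
```

```text
rel pivot tool x 16.2 y -33.7 phi by yaw 161.47439473082574 z 56.921045068798485 F [-0.2 -0.1  0.9] 12.9
knob r 127.46069355080824 phi -146.12337492238368 0.51
```

View pics/k1.png

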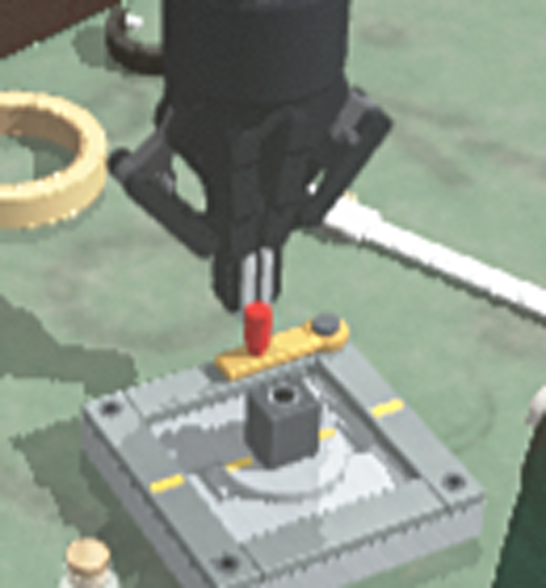

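The keeper is swinging with the push. Continuing along the arc.

Request:
send_rows:
  series:
    - [[-0.0035, -0.0015, 0, -0.1, 0], [-0.0035, -0.0015, 0, -0.1, 0], [-0.0035, -0.0015, 0, -0.1, 0], [-0.0035, -0.0015, 0, -0.1, 0], [-0.0035, -0.0015, 0, -0.1, 0], [-0.0035, -0.0015, 0, -0.1, 0], [0, 0, 0, 0, 0]]

```text
time_s: 13.58
tcp_pos: [560.3, 137.9, 56.5]
ee_rot: [3.141, 0.0, 1.844]
wrist_force: [0.0, -0.2, -0.1]
gripper_width: 0.0
```

```bash
python3 k.py pics/k2.png
```

```text
rel pivot tool x 15.9 y -33.7 phi by yaw 195.67522382372465 z 56.48471821512032 F [ 0.  -0.2 -0.1] 13.5833
knob r 35.3816487544524 phi -152.28008552251592 0.7
```

View pics/k2.png

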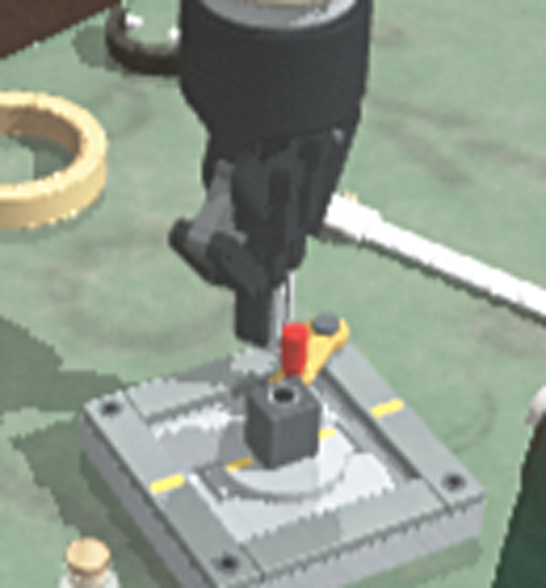

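Request:
send_rows:
  series:
    - [[-0.0018, -0.0008, 0, -0.05, 0], [-0.0018, -0.0008, 0, -0.05, 0], [-0.0018, -0.0008, 0, -0.05, 0], [0, 0, 0, 0, 0]]

```text
time_s: 14.02
tcp_pos: [559.6, 132.8, 56.3]
ee_rot: [3.142, -0.0, 1.992]
wrist_force: [-0.5, 1.3, 0.2]
gripper_width: -0.2
```

```bash
python3 k.py pics/k3.png
```

```text
rel pivot tool x 16.3 y -33.7 phi by yaw 204.12659422679218 z 56.274196466101934 F [-0.5  1.3  0.2] 14.0167
knob r 36.46137242305879 phi -152.99705250429025 0.49
```

Small steps now, until the stop reacts on the wrist.

Request:
send_rows:
  series:
    - [[-0.001, -0.0003, 0, -0.025, 0], [-0.001, -0.0003, 0, -0.025, 0], [0, 0, 0, 0, 0]]

```text
time_s: 14.37
tcp_pos: [559.3, 131.6, 56.2]
ee_rot: [-3.141, -0.001, 2.046]
wrist_force: [-1.6, 3.4, -0.3]
gripper_width: -0.3
```

Request:
send_rows:
  series:
    - [[-0.001, 0, 0, 0, 0], [0, 0, 0, 0, 0]]

```text
time_s: 14.53
tcp_pos: [559.4, 131.4, 56.2]
ee_rot: [-3.141, -0.002, 2.044]
wrist_force: [-3.9, 5.5, 0.4]
gripper_width: -0.2
```

```bash
python3 k.py pics/k4.png
```

```text
rel pivot tool x 16.9 y -33.6 phi by yaw 207.1320095312931 z 56.177890936651956 F [-3.9  5.5  0.4] 14.5333
knob r 35.657800254697 phi -144.71138725108295 0.57
```

View pics/k4.png

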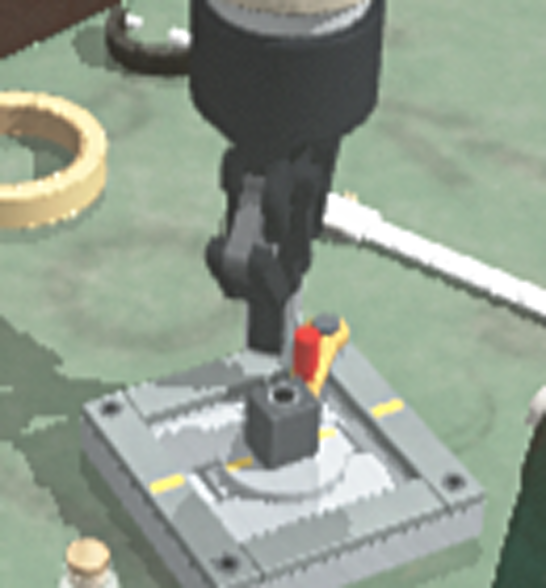

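The force rose to 6.7 N with no further motion, so it is at the stop. I'll back off, rise, and check from above.

Request:
send_rows:
  series:
    - [[0.01, 0, 0, 0, 0], [0.015, 0, 0, 0, 0], [0, 0, -0.04, 0, 0], [0, 0, -0.04, 0, 0], [0, 0, -0.04, 0, 0], [0, 0, -0.04, 0, 0], [0, 0, -0.04, 0, 0], [0, 0, -0.04, 0, 0]]

```text
time_s: 15.3
tcp_pos: [548.6, 151.5, 298.5]
ee_rot: [3.141, 0.001, 2.042]
wrist_force: [1.6, 0.3, -0.0]
gripper_width: -0.4
```

Request:
send_rows:
  series:
    - [[0.04, 0, 0, 0, 0], [0.04, 0, 0, 0, 0], [0.04, 0, 0, 0, 0], [0.04, 0, 0, 0, 0], [0.04, 0, 0, 0, 0], [0.04, 0, 0, 0, 0], [0, 0, 0, 0, 0]]

```text
time_s: 15.88
tcp_pos: [433.7, 373.9, 296.1]
ee_rot: [-3.141, -0.004, 2.054]
wrist_force: [-1.9, 0.6, 0.6]
gripper_width: -0.1
```

```bash
python3 m.py 0 0 0 0; python3 - <<'E'
from h import *
S=vision.read_camera("scene");T=vision.read_camera("top")
cv2.imwrite("pics/f_scene.png",S["frame"][:,:,::-1])
cv2.imwrite("pics/f_top.png",cv2.resize(T["frame"][105:245,265:435][:,:,::-1],None,fx=4,fy=4,interpolation=cv2.INTER_CUBIC))
cv2.imwrite("pics/f_sc.png",cv2.resize(S["frame"][130:240,265:395][:,:,::-1],None,fx=5,fy=5,interpolation=cv2.INTER_CUBIC))
for n,d in(("scene",S),("top",T)):
    f=d["frame"].astype(int); m=(f[...,0]>150)&(f[...,1]<70)&(f[...,2]<70); m[:,:265]=0
    v,u=np.nonzero(m); print(n,len(u))
    for x in spotter.spot_point(n,"keeper_knob")[:1]:
        k=ray(d,x["pixel"][::-1],56.5)[:2]-[597,131.7]; print("knob r",np.hypot(*k),"phi",np.degrees(np.arctan2(k[1],k[0]))%360,x["score"])
    if n=="top" and len(u):
        k=ray(d,(u.mean(),v.mean()),52)[:2]-[597,131.7]; print("red r",np.hypot(*k),"phi",np.degrees(np.arctan2(k[1],k[0]))%360)
E
```

```text
t 15.8833 tcp [433.7 373.9 296.1] yaw 117.68 rp [-3.1413 -0.0044] q [-0.78  0.28 -0.02  1.66  0.    1.2  -0.31] F [-1.9  0.6  0.6] w -0.1
tool shift mm -129.6 -557.8 296.1 turn 2.054
scene 18
knob r 34.3970843767846 phi 215.9222886906476 0.61
top 23
knob r 36.59914781092876 phi 216.11321266642133 0.56
red r 36.72435088229571 phi 207.4544425762996
```

View pics/f_top.png

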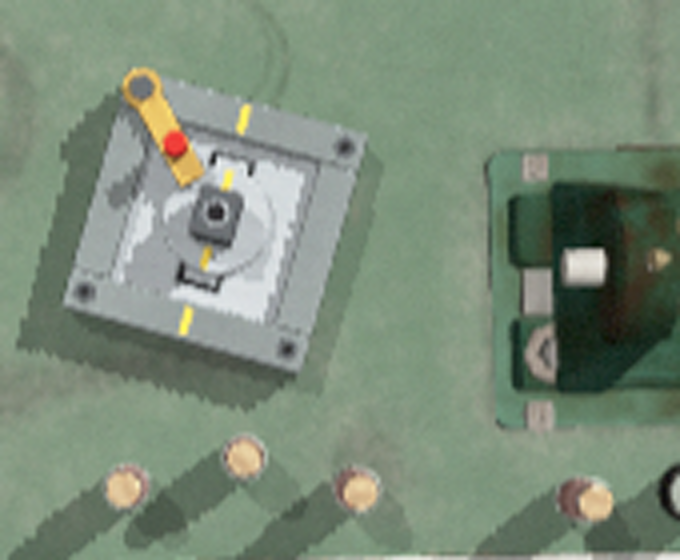

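View pics/f_sc.png

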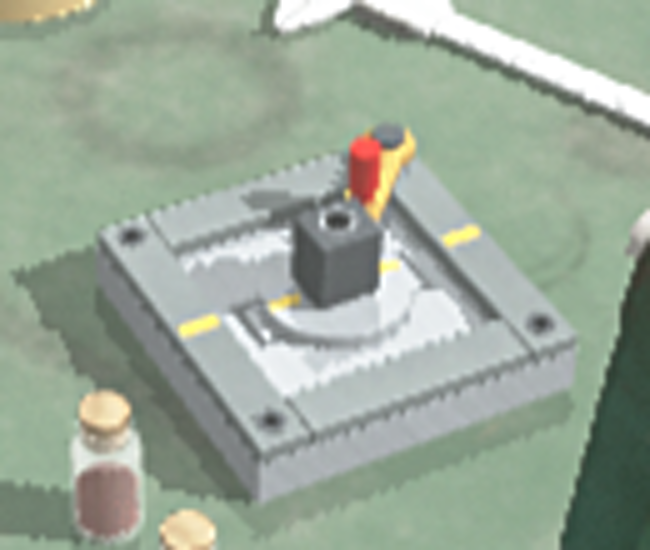

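View pics/f_scene.png

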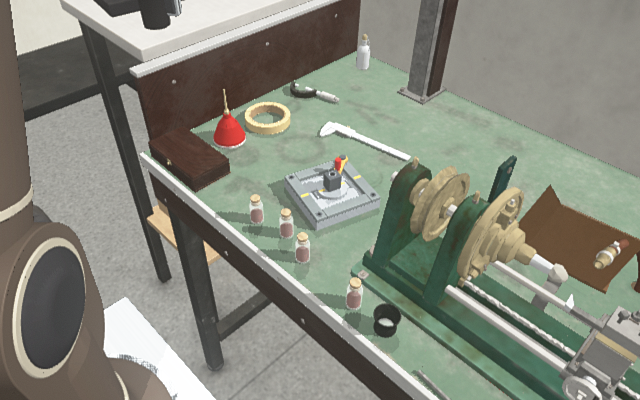

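```bash
python3 - <<'E'
from h import *
T=vision.read_camera("top")
b=(290,118,318,154); f=cv2.resize(T["frame"][b[1]:b[3],b[0]:b[2]],None,fx=8,fy=8,interpolation=cv2.INTER_CUBIC).astype(int)
m=(f[...,0]-f[...,2]>60)
n,l,s,c=cv2.connectedComponentsWithStats(m.astype(np.uint8)); i=1+np.argmax(s[1:,4]); v,u=np.nonzero(l==i); print(s[1:])
P=np.array([ray(T,((a+.5)/8-.5+b[0],(w+.5)/8-.5+b[1]),32.5)[:2] for a,w in zip(u,v)])
(cx,cy),(w,h),a=cv2.minAreaRect(P.astype(np.float32)); box=cv2.boxPoints(((cx,cy),(w,h),a)); print(w,h,box.round(1))
L=max([(box[1]-box[0]),(box[2]-box[1])],key=np.linalg.norm); print("axis",np.degrees(np.arctan2(L[1],L[0]))%180+180)
o=P-P.mean(0); ev=np.linalg.svd(o,full_matrices=False)[2][0]; print("pca",np.degrees(np.arctan2(ev[1],ev[0]))%180+180)
# screw head
im=T["frame"][b[1]:b[3],b[0]:b[2]][:,:,::-1].copy(); im=cv2.resize(im,None,fx=16,fy=16,interpolation=cv2.INTER_CUBIC)
for ang,col in((208,(255,0,0)),(204,(0,0,255))):
    c_=np.radians(ang); R=lambda x,y:(597+x*np.cos(c_)-y*np.sin(c_),131.7+x*np.sin(c_)+y*np.cos(c_),32.5)
    q=proj(T,[R(0,7.5),R(46.5,7.5),R(46.5,-7.5),R(0,-7.5)]); cv2.polylines(im,[((q-b[:2]+.5)*16).astype(int)],True,col,1)
cv2.imwrite("pics/arm.png",im)
E
```

```text
[[   44    31   163   239 13385]]
65.16011047363281 20.237117767333984 [[543.9 117. ]
 [552.6  98.7]
 [611.4 126.8]
 [602.7 145. ]]
axis 205.44978
pca 207.53150850485827
```

View pics/arm.png

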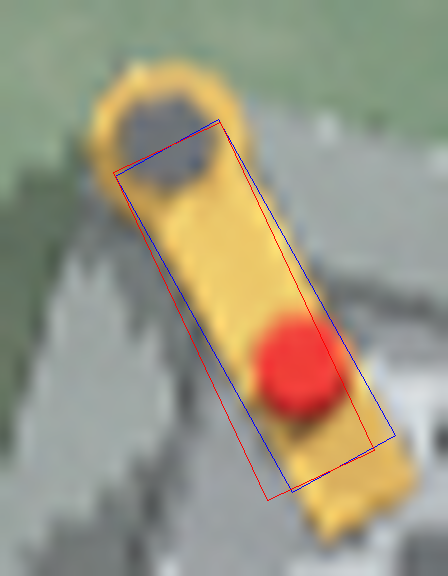

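The brass arm matches the 208° outline, which is the stop pointing at the seat. PCA gives 207.5° and the contact force agrees. The vials all stand, so I'm handing in.

```bash
python3 -c "
from cell import ctrl
print(ctrl.job_done())"
```

```text
the job is handed in; nothing more can be done
None
```

The insert is home in the keyway and the brass keeper is swung round to its stop. I handed the job in at about 16 s; the hand-in reports no verdict.

**Insert:** I gripped the boss, slid it about 6.5 mm and turned it +58° in the well. It lowered with no resistance, and the tool dropped 9.9 mm against the 10 mm expected. The pictures show the flange flat on the floor and its marks in line with the rim marks.

**Keeper:** After letting go, I pushed the knob round with the shut fingers until the stop pushed back with about 7 N. From above, the arm lies at 207.5° (principal axis of the arm) against 208° expected at the stop, with its tip over the flange edge.

**Vials and robot:** All four vials are standing, including the right-most one you named. The arm is well clear and touching nothing.

**Checks that disagreed:** The trained network put the knob at about 216°, roughly 8° past the stop. A box fitted round the arm gave 205.4°. I trusted the knob's red pixels (207.5°), the arm's axis and the contact force over those two.

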